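# Open the bolted meal holding box and seat its lid on the rear buffer

### The arm

A 6-joint arm with a two-finger parallel gripper is mounted at the origin on a cart in front of the work surface, level with it; the furniture and walls round the work are solid. World frame = base frame: x ahead of the robot, y to its left, z up, the work surface at z = 0. Lengths are in m, angles in rad, forces in N, time in s.
With the tool pointing down it reaches from about 0.35 to 0.775 m from the base axis. Payload 7.3 kg.
Tool frame: the origin (TCP) lies at the centre of the arm's flange, where the gripper is bolted on; the fingertips stand 178 mm ahead of it and the grasp point (between the pads) lies 159 mm ahead of it (tip_extent is the distance from the TCP to the fingertips, in m); z points along the fingers, y is the line along which they close (so a half turn about z gives the same grasp; the last joint's range is limited). The gripper opens to 92 mm and grips with 3 to 60 N. Pads are 19 mm wide; open, the fingers measure 130 mm over their backs; the gripper's body (75 mm by 190 mm) begins 47 mm behind the grasp point.
Start: joints at [-1.481, 0.342, 1.524, -0, 1.275, -0.146], TCP at [0.123, -0.51, 0.405] pointing down, gripper open.
Joint ranges: [-2.53, 2.53], [-0.77, 2.02], [0.04, 2.7], [-1, 4.14], [0.28, 2.66], [-3.11, 3.11]. Speed limits (rad/s): [2.57, 2.57, 3.14, 3.14, 3.14, 3.14].

### API

Orientations are given as [roll, pitch, yaw] about the fixed x, y, z axes, in that order (R = Rz(yaw) Ry(pitch) Rx(roll)).
In Python, from cell import * gives the robot as it stands.
- The arm moves only by the tool arm_command, never from a script. Its arguments are lists of equal length, an entry for each row: "xyz": the shift along the world's x, y, z in mm, a list of three; "spin": the turn about the world's z in degrees. In form: {"xyz": [[tx, ty, tz], ...], "spin": [spin, ...]}. A call has 1 to 20 rows; each row shifts and turns the commanded pose from where the row before left it; what a row does not reach is not made up. A row lasts 1/10 s, in which the tool goes at most 50 mm and 8.59 degrees, less where a joint would pass 70% of its speed; a pose out of reach is approached as far as the arm can. A call with a gripper value outside its range is refused whole. "jaw" is the opening, from -1 (shut) to 1 (fully open), set as the call begins (left out, the last holds). The fingers move at their own pace and stop on an object; "squeeze" is the grip in N (left out, the last holds). Time passes only in rows, so rows that do not move let the fingers close. It gives the time, the measured TCP pose, the force, the opening and the grip force at its end, in the units of the state.
- observe(): the state, without advancing time (a new reading comes with each control period).
- read_camera(name): name is "scene" or "top" or "wrist"; returns a dict with "img" (420x560x3 uint8, red, green, blue), "depth" (420x560 float32, m along the optical axis (not along the pixel's ray), 0 where there is no reading), "fx", "fy", "cx", "cy" (pixels), "world_from_camera" (4x4, takes a point from camera to world coordinates). Camera axes: x right, y up, looking along -z (the intrinsics and any distortion apply to the point x, -y, -z); pixel columns grow to the right and rows downward; lengths in m; the calibration is good to about 2 mm. A picture is of the moment at which its call begins.
- hand_in(): hands the job in; it is judged then, once.
The state is a dict: "time": time; "qpos": joint angles; "qvel": joint speeds; "joint_efforts": joint torques, N m; "tool_pos": TCP position; "tool_rot": TCP orientation; "contact_force": force on the tool from outside, world axes, zero at the start; "torque": the same for the moment, N m; "opening": finger opening in m; "grip_force": force on a finger pad.
Only numpy, scipy, OpenCV 4.12 (cv2) and the standard library are available. Lean on these libraries where they do the work, as an engineer would, in place of code of your own. Each camera call takes 0.05 s, during which the arm holds its last target. There are 200 camera calls.

### The job

Open the steel holding box so that the meal in it can be served: slide its front bolt fully open, lift the lid and push it over past upright, and ease it back until it rests on the rubber buffer behind it and stays there by itself. Ease it on gently, without forcing the buffer, and leave the label roll, the tongs and the thermometer where they lie.

Things in the scene. Friction and masses are not known exactly. Their poses are not given: they have to be found in the camera images.
- holding_box: low steel box fixed to the table, 160 (x) x 230 (y) x 88 mm high, its closed lid's top at 98 mm. Origin: centre of its underside on the table; x points from the front (handle, bolt) to the rear (hinge, lid rest), y along the hinge, z up. A filled meal box stands in it. It turns and shifts from start to start.
- lid_hinge (a point): middle of the lid's hinge axis, 80 mm behind the box's origin and 90 mm above the table; does not move. The hinge axis runs along the box's y.
- box_lid (a joint): lid angle (rad): 0 shut, 1.57 upright, grows as it opens. Steel plate 160 x 232 x 8 mm, 0.3 to 0.55 kg, on a stiff hinge (0.16 N m of friction): let go below about 1.3 rad it may fall shut; beyond that it stays where it is left and does not fall back by itself, so it must be pushed all the way to the buffer, which it meets somewhere between 1.65 and 1.87 rad.
- lid_handle (a point): centre of the handle: black round bar, 18 mm diameter, 36 mm long along the box's y, 32 mm before the lid's front edge on two thin stems; 192 mm from the hinge axis (shut: 112 mm before the box's origin, 94 mm above the table). Can be pinched from above across its two flat ends; turns between the finger pads as the lid swings. Moves with the lid.
- bolt (a joint): travel of the bolt (m): 0 shut, 0.032 fully open; slides towards the box's +y (to the left seen from the robot) with about 2.5 N of friction and stays where it is left. While it is shut it lies over a tongue of the lid and blocks the lid.
- bolt_knob (a point): point on the bolt's upright steel pin, 14 mm below its top; the pin is 12 mm in diameter and its top is 146 mm above the table; it stands 8 mm before the lid's front edge (88 mm before the box's origin), 72 mm to +y of the box's middle when the bolt is shut. It moves with the bolt.
- lid_rest: the lid rest: a dark steel column 225 mm high behind the box, fixed to it (origin and axes as holding_box; the column's face is 155 mm behind the origin). 200 mm above the table it carries a round rubber buffer, 26 mm across, on an adjusting screw, facing the box. A push at the lid's handle presses the buffer about 1.6 times as hard; more than 25 N on the buffer damages it.
- label_roll: white roll of labels lying flat on the table, 77 mm across, 25 mm high; origin: centre of its underside. To be left alone.
- tongs: steel serving tongs lying on the table, 257 mm long along their y, 59 mm wide, 22 mm high; origin: centre of the underside. To be left alone.
- probe_thermometer: probe thermometer lying on the table, 179 mm long along its y, 26 mm wide, 16 mm high; origin: centre of the underside. To be left alone.
- screw_axis (a point): where the screw's axis meets the column's face (200 mm above the table); does not move. The buffer's front face stands 33 to 55 mm before this point, towards the box: the screw is set differently each time and its setting is not reported. The buffer yields 1 mm for each 6 N; a few newtons at the handle seat the lid on it, bearing about 120 mm above the hinge axis.

How it is judged:
By the outcome, as a careful person would: the job done as asked, in the order asked, and still so for the second after the job is handed in, with the robot touching nothing.
It also fails if it takes over 72 s, if anything falls off the work surface, if the arm or the gripper's body presses on something with over 40 N, if the wrist force passes 120 N, or if a joint passes its speed limit or range.

## Working session

There is one attempt and no reset: what is moved stays moved. The work goes in short steps, Python scripts to look and compute and a tool call to move; the robot and the scene stay as the last step left them, time stands still between calls to the robot, and variables do not carry over. Pictures are saved under pics/ and viewed, at most 10 in all, crops included, and the job is handed in when it is done.

Besides the shell and the picture viewer there is one more tool, called as name([rows], argument=value, ...), one row to a line, values as JSON. arm_command: Moves the arm, as the interface text tells. Its arguments: {"type":"object","properties":{"xyz":{"type":"array","items":{"type":"array","items":{"type":"number"}}},"spin":{"type":"array","items":{"type":"number"}},"jaw":{"type":"number"},"squeeze":{"type":"number"}},"required":["xyz","spin"]}

```bash
mkdir -p pics; cat > h.py <<'E'
from cell import *
import numpy as np, cv2
def snap(n,f):
    c=read_camera(n); np.savez(''+f+'.npz',**{k:np.array(v) for k,v in c.items()})
    cv2.imwrite('pics/'+f+'.png',cv2.cvtColor(c['img'],cv2.COLOR_RGB2BGR)); return c
def pt(c,u,v,d=None):
    d=c['depth'][v,u] if d is None else d
    p=np.array([(u-c['cx'])/c['fx']*d,-(v-c['cy'])/c['fy']*d,-d,1]); return (c['world_from_camera']@p)[:3]
def proj(c,P):
    q=np.linalg.inv(c['world_from_camera'])@np.r_[P,1]
    return c['cx']+c['fx']*q[0]/-q[2], c['cy']-c['fy']*q[1]/-q[2]
E
python3 - <<'E'
from h import *
for n in('top','scene'):
    c=snap(n,n+'1'); print(n,c['world_from_camera'].round(3).tolist(),c['fx'],[k for k in c])
s=observe(); print(s)
E
```

```text
top [[0.006, 0.986, -0.168, 0.38], [-1.0, 0.01, 0.019, -0.078], [0.02, 0.168, 0.986, 1.067], [0.0, 0.0, 0.0, 1.0]] 384.8238195779991 ['img', 'depth', 'fx', 'fy', 'cx', 'cy', 'world_from_camera']
scene [[0.768, 0.387, -0.51, -0.26], [-0.64, 0.491, -0.591, -1.003], [0.022, 0.78, 0.625, 1.083], [0.0, 0.0, 0.0, 1.0]] 498.7441554194186 ['img', 'depth', 'fx', 'fy', 'cx', 'cy', 'world_from_camera']
{'time': 0.1, 'qpos': array([-1.48102594e+00,  3.42691960e-01,  1.52489616e+00, -2.40751113e-05,
        1.27541125e+00, -1.45991245e-01]), 'qvel': array([-3.43414085e-04, -2.11330525e-03, -4.10714313e-03, -1.55333667e-05,
        1.77611462e-05, -8.94969248e-05]), 'joint_efforts': array([ 1.59192892e-03, -4.32006347e+01, -2.44694030e+01,  7.19582615e-02,
        5.26890904e-02, -4.74642491e-05]), 'tool_pos': array([ 0.12264458, -0.51036281,  0.40410293]), 'tool_rot': array([-3.14019756e+00, -1.81861069e-04,  2.35768528e-01]), 'contact_force': array([ 0.01699826,  0.41515277, -0.68478441]), 'torque': array([-0.04056785, -0.02339563,  0.01349325]), 'grip_force': 0.0, 'opening': 0.09146188429180167}
```

View pics/top1.png

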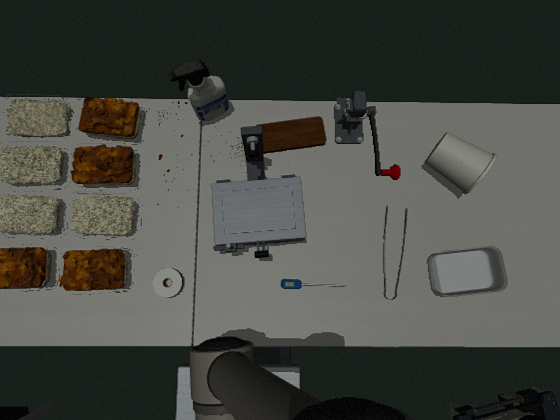

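View pics/scene1.png

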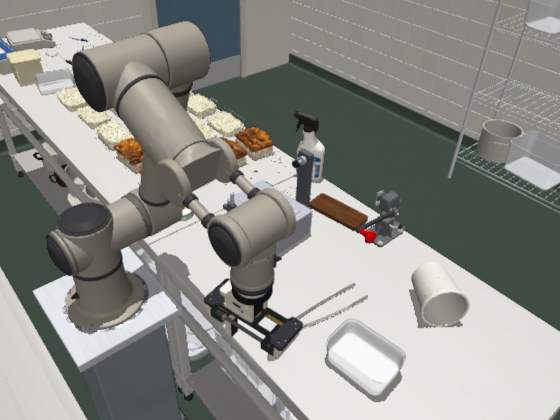

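The top view shows the box lid with corners near (213,182), (301,177), (305,238) and (216,246). The handle is at (263,253), the bolt near (232,246) and the column at (253,140). I'll fit the lid by depth and enlarge.

```bash
python3 - <<'E'
from h import *
c=dict(np.load('top1.npz'))
v,u=np.mgrid[120:270,190:330]; u=u.ravel();v=v.ravel()
P=np.array([pt(c,a,b) for a,b in zip(u,v)])
m=(abs(P[:,2]-.098)<.006)&(v>170)&(v<250)
k=np.zeros((420,560),np.uint8);k[v[m],u[m]]=1
k=cv2.morphologyEx(k,cv2.MORPH_OPEN,np.ones((9,9)))
m2=k[v,u]>0
r=cv2.minAreaRect((P[m2][:,:2]*1000).astype(np.float32)); print(r, P[m2][:,2].mean())
print(cv2.boxPoints(r))
for n,s in(('col',(P[:,2]>.2)),('pin',(P[:,2]>.112)&(P[:,2]<.2)&(v>235))):
    q=P[s]; print(n,len(q),q.mean(0),q.min(0),q.max(0))
i=c['img'][120:270,190:330,::-1]; cv2.imwrite('pics/crop1.png',cv2.resize(i,None,fx=5,fy=4*1.0,interpolation=cv2.INTER_CUBIC))
E
```

```text
((551.4357299804688, -50.47120666503906), (164.32528686523438, 235.0931854248047), 2.8612661361694336) 0.09957902921302939
[[ 463.50784    62.827465]
 [ 475.2432   -171.97263 ]
 [ 639.36365  -163.76988 ]
 [ 627.6283     71.03021 ]]
col 483 [ 0.64431032 -0.04403408  0.36339991] [ 0.38012709 -0.07790552  0.20000633] [ 0.72505375 -0.01140205  1.06737514]
pin 28 [0.45484684 0.01744437 0.14116394] [0.45036226 0.0123856  0.11218447] [0.46055108 0.0235732  0.1500944 ]
```

View pics/crop1.png

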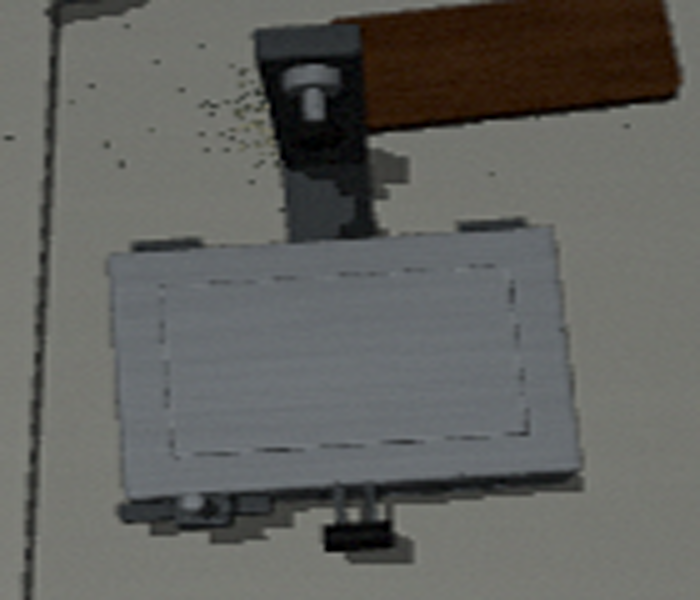

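The crop shows the pin at about crop (197,505), the handle at (358,536) and the column with its screw at (310,90). This matches the depth fit: box centre (551,-50), yaw 2.9°, pin near (459,17), handle near (439,-56). I'll move above the pin.

arm_command([
  [21,33,0],
  [21,33,0],
  [21,33,0],
  [21,33,0],
  [21,33,0],
  [21,33,0],
  [21,33,0],
  [21,33,0],
  [21,33,0],
  [21,33,0],
  [21,33,0],
  [21,33,0],
  [21,33,0],
  [21,33,0],
  [21,33,0],
  [21,33,0],
  [0,0,0],
], spin=[-0.67,-0.67,-0.67,-0.67,-0.67,-0.67,-0.67,-0.67,-0.67,-0.67,-0.67,-0.67,-0.67,-0.67,-0.67,-0.67,0])

```text
time: 1.8
tool_pos: [0.4601, 0.0206, 0.4043]
tool_rot: [-3.14, -0.0, 0.053]
contact_force: [-0.5, 0.4, 0.6]
opening: 0.0919
grip_force: 0.0
```

```bash
python3 - <<'E'
from h import *
c=snap('wrist','w1'); s=observe(); print(s['time'],s['tool_pos'],s['tool_rot'],s['contact_force'])
ey=np.array([-.0499,.99875,0]);ex=np.array([.99875,.0499,0]);o=np.array([.5514,-.0505,0])
for P in (o-.088*ex+.072*ey+[0,0,.146], o-.112*ex+[0,0,.103]): print(P,proj(c,P))
E
```

```text
1.85 [0.45917148 0.01918395 0.40416171] [-3.14143591e+00  1.09374561e-03  5.25064689e-02] [ 0.07183228  0.11587147 -0.28944483]
[0.4599172 0.0170188 0.146    ] (np.float64(282.22793386302106), np.float64(220.09730974984365))
[ 0.43954   -0.0560888  0.103    ] (np.float64(354.78932841480514), np.float64(229.90598732234253))
```

View pics/w1.png

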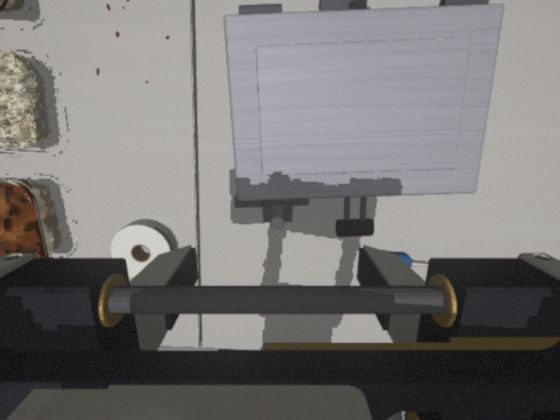

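The wrist view has the pin top at (277,222) and the handle at (355,227), within a few mm of the predictions. I'll descend over the pin and close.

arm_command([
  [-1,0,-28],
  [0,0,-28],
  [0,0,-28],
  [0,0,-26],
  [0,0,0],
], spin=[-0.2,0,0,0,0])

```text
time: 2.35
tool_pos: [0.4561, 0.0167, 0.2921]
tool_rot: [-3.141, 0.007, 0.044]
contact_force: [-0.5, -0.3, 0.8]
opening: 0.0919
grip_force: 0.0
```

arm_command([
  [0,0,0],
  [0,0,0],
  [0,0,0],
  [0,0,0],
  [0,0,0],
  [0,0,0],
  [0,0,0],
  [0,0,0],
  [0,0,0],
  [0,0,0],
], spin=[0,0,0,0,0,0,0,0,0,0], jaw=-1, squeeze=12)

```text
time: 3.35
tool_pos: [0.4577, 0.0176, 0.2947]
tool_rot: [-3.141, 0.0, 0.045]
contact_force: [-0.1, 2.0, -0.5]
opening: 0.0164
grip_force: 1.3
```

arm_command([
  [0,0,0],
  [0,0,0],
  [0,0,0],
  [0,0,0],
], spin=[0,0,0,0])

```text
time: 3.75
tool_pos: [0.4577, 0.0176, 0.2947]
tool_rot: [-3.141, -0.0, 0.045]
contact_force: [0.1, 3.2, -0.2]
opening: 0.0116
grip_force: 12.0
```

The pin is gripped. Now I'll slide the bolt 28 mm, then fine steps.

arm_command([
  [-0.2,4,0],
  [-0.2,4,0],
  [-0.2,4,0],
  [-0.2,4,0],
  [-0.2,4,0],
  [-0.2,4,0],
  [-0.2,4,0],
  [0,0,0],
  [0,0,0],
], spin=[0,0,0,0,0,0,0,0,0])

```text
time: 4.65
tool_pos: [0.4557, 0.0461, 0.2947]
tool_rot: [-3.141, 0.002, 0.045]
contact_force: [-5.3, 0.8, 4.1]
opening: 0.0113
grip_force: 12.0
```

arm_command([
  [-0.1,2,0],
  [-0.1,2,0],
  [0,0,0],
  [0,0,0],
], spin=[0,0,0,0])

```text
time: 5.05
tool_pos: [0.4556, 0.0485, 0.2947]
tool_rot: [3.139, 0.002, 0.046]
contact_force: [-5.1, -10.2, 3.6]
opening: 0.0116
grip_force: 12.0
```

arm_command([
  [0,1,0],
  [0,0,0],
  [0,0,0],
], spin=[0,0,0])

```text
time: 5.35
tool_pos: [0.4556, 0.0489, 0.2947]
tool_rot: [3.137, 0.002, 0.046]
contact_force: [-5.9, -15.7, 3.8]
opening: 0.0115
grip_force: 12.0
```

It's at the stop, with the force rising to 16 N over 31 mm of travel. I'll release and rise toward the handle.

arm_command([
  [0,0,0],
  [0,0,0],
  [0,0,0],
  [0,0,0],
  [0,0,20],
  [0,0,30],
  [0,0,30],
  [-5,-25,10],
  [-5,-35,0],
  [-5,-35,0],
  [-1,-10,0],
  [0,0,0],
  [0,0,0],
], spin=[0,0,0,0,0,0,0,0,0,0,0.3,0,0], jaw=1)

```text
time: 6.65
tool_pos: [0.4402, -0.0539, 0.3847]
tool_rot: [-3.141, -0.0, 0.05]
contact_force: [0.4, 0.8, 1.3]
opening: 0.0917
grip_force: 0.0
```

```bash
python3 - <<'E'
from h import *
c=snap('wrist','w2'); s=observe(); print(s['time'],s['tool_pos'],s['tool_rot'],s['contact_force'],s['opening'])
ey=np.array([-.0499,.99875,0]);ex=np.array([.99875,.0499,0]);o=np.array([.5514,-.0505,0])
for P in (o-.088*ex+.104*ey+[0,0,.146], o-.112*ex+[0,0,.103]): print(P,proj(c,P))
E
```

```text
6.7 [ 0.4402253  -0.05359348  0.38463456] [-3.14105702e+00  8.41217989e-05  5.10484336e-02] [ 0.15341536  0.01934351 -0.05228526] 0.09176448952138384
[0.4583204 0.0489788 0.146    ] (np.float64(140.08412850595016), np.float64(197.99665939612495))
[ 0.43954   -0.0560888  0.103    ] (np.float64(280.08477548244656), np.float64(212.3764379144224))
```

View pics/w2.png

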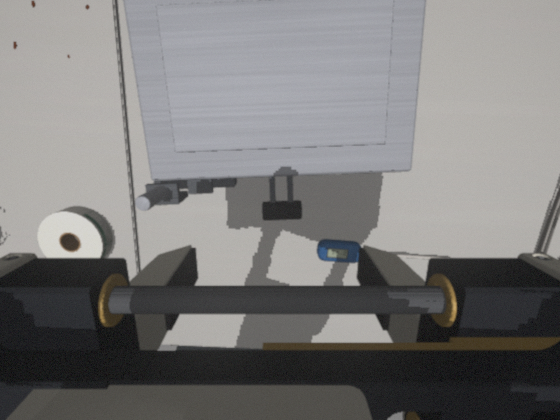

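The bolt pin is at (143,203), fully open as predicted, and the handle is at (282,210). I'll descend to pinch.

arm_command([
  [0,-3,-22],
  [0,-1,-30],
  [0,0,-30],
  [0,0,-30],
  [0,0,-10],
  [0,0,0],
  [0,0,0],
], spin=[0,0,0,0,0,0,0], jaw=0.4)

```text
time: 7.4
tool_pos: [0.4407, -0.0581, 0.2636]
tool_rot: [3.141, -0.001, 0.051]
contact_force: [-0.3, 0.6, 0.7]
opening: 0.0644
grip_force: 0.0
```

arm_command([
  [0,0,0],
  [0,0,0],
  [0,0,0],
  [0,0,0],
  [0,0,0],
  [0,0,0],
  [0,0,0],
  [0,0,0],
], spin=[0,0,0,0,0,0,0,0], jaw=-1, squeeze=20)

```text
time: 8.2
tool_pos: [0.4401, -0.0582, 0.2631]
tool_rot: [-3.141, -0.001, 0.05]
contact_force: [-0.5, 4.2, 5.7]
opening: 0.036
grip_force: 20.0
```

```bash
python3 - <<'E'
import numpy as np
th=np.arange(0,1.86,.06)
r=192;s=-r*np.cos(th+.021);z=r*np.sin(th+.021)
x=(s-s[0])*.99875;y=(s-s[0])*.0499;z=z-z[0]
X=np.round(np.c_[x,y,z],1);D=np.round(np.diff(X,axis=0),1)
for t,a,d in zip(th[1:],X[1:],D): print(round(t,2),a,d.tolist())
E
```

```text
0.06 [ 0.6  0.  11.5] [0.6, 0.0, 11.5]
0.12 [ 1.9  0.1 23. ] [1.3, 0.1, 11.5]
0.18 [ 3.8  0.2 34.3] [1.9, 0.1, 11.3]
0.24 [ 6.5  0.3 45.5] [2.7, 0.1, 11.2]
0.3 [ 9.8  0.5 56.5] [3.3, 0.2, 11.0]
0.36 [13.7  0.7 67.4] [3.9, 0.2, 10.9]
0.42 [18.3  0.9 77.9] [4.6, 0.2, 10.5]
0.48 [23.5  1.2 88.2] [5.2, 0.3, 10.3]
0.54 [29.4  1.5 98.1] [5.9, 0.3, 9.9]
0.6 [ 35.8   1.8 107.7] [6.4, 0.3, 9.6]
0.66 [ 42.7   2.1 116.8] [6.9, 0.3, 9.1]
0.72 [ 50.2   2.5 125.6] [7.5, 0.4, 8.8]
0.78 [ 58.3   2.9 133.8] [8.1, 0.4, 8.2]
0.84 [ 66.8   3.3 141.6] [8.5, 0.4, 7.8]
0.9 [ 75.7   3.8 148.8] [8.9, 0.5, 7.2]
0.96 [ 85.1   4.2 155.5] [9.4, 0.4, 6.7]
1.02 [ 94.8   4.7 161.6] [9.7, 0.5, 6.1]
1.08 [104.9   5.2 167.2] [10.1, 0.5, 5.6]
1.14 [115.3   5.8 172.1] [10.4, 0.6, 4.9]
1.2 [126.    6.3 176.3] [10.7, 0.5, 4.2]
1.26 [136.9   6.8 180. ] [10.9, 0.5, 3.7]
1.32 [148.    7.4 182.9] [11.1, 0.6, 2.9]
1.38 [159.3   8.  185.2] [11.3, 0.6, 2.3]
1.44 [170.7   8.5 186.8] [11.4, 0.5, 1.6]
1.5 [182.2   9.1 187.7] [11.5, 0.6, 0.9]
1.56 [193.7   9.7 188. ] [11.5, 0.6, 0.3]
1.62 [205.2  10.3 187.5] [11.5, 0.6, -0.5]
1.68 [216.6  10.8 186.3] [11.4, 0.5, -1.2]
1.74 [228.   11.4 184.5] [11.4, 0.6, -1.8]
1.8 [239.2  12.  182. ] [11.2, 0.6, -2.5]
1.86 [250.3  12.5 178.8] [11.1, 0.5, -3.2]
```

arm_command([
  [0.6,0,11.5],
  [1.3,0.1,11.5],
  [1.9,0.1,11.3],
  [2.7,0.1,11.2],
  [3.3,0.2,11],
], spin=[0,0,0,0,0])

```text
time: 8.7
tool_pos: [0.4496, -0.0575, 0.3189]
tool_rot: [-3.14, 0.002, 0.051]
contact_force: [1.3, 4.4, -4.8]
opening: 0.0361
grip_force: 20.0
```

arm_command([
  [3.9,0.2,10.9],
  [4.6,0.2,10.5],
  [5.2,0.3,10.3],
  [5.9,0.3,9.9],
  [6.4,0.3,9.6],
], spin=[0,0,0,0,0])

```text
time: 9.2
tool_pos: [0.4753, -0.0557, 0.3696]
tool_rot: [-3.138, 0.004, 0.051]
contact_force: [-0.6, 7.9, -5.8]
opening: 0.0362
grip_force: 20.0
```

arm_command([
  [6.9,0.7,9.1],
  [7.5,0.8,8.8],
  [8.1,0.8,8.2],
  [8.5,0.8,7.8],
  [8.9,0.9,7.2],
  [9.4,0.4,6.7],
], spin=[0,0,0,0,0,0])

```text
time: 9.8
tool_pos: [0.5245, -0.0513, 0.4176]
tool_rot: [-3.139, 0.005, 0.051]
contact_force: [-4.7, 7.5, 0.4]
opening: 0.0359
grip_force: 20.0
```

arm_command([
  [9.7,0.5,6.1],
  [10.1,0.5,5.6],
  [10.4,0.6,4.9],
  [10.7,0.5,4.2],
  [10.9,0.5,3.7],
], spin=[0,0,0,0,0])

```text
time: 10.3
tool_pos: [0.5765, -0.0473, 0.4424]
tool_rot: [-3.135, 0.004, 0.052]
contact_force: [-3.7, 13.8, 3.2]
opening: 0.0362
grip_force: 20.0
```

The handle pulls toward +y, so I'll add some y while it's still.

arm_command([
  [0,1.5,0],
  [0,1.5,0],
  [0,0,0],
  [0,0,0],
], spin=[0,0,0,0])

```text
time: 10.7
tool_pos: [0.5768, -0.0463, 0.4427]
tool_rot: [-3.14, 0.0, 0.051]
contact_force: [-1.2, 5.6, 3.6]
opening: 0.036
grip_force: 20.0
```

arm_command([
  [11.1,1.2,2.9],
  [11.3,1.2,2.3],
  [11.4,1.1,1.6],
  [11.5,1.0,0.9],
  [5.8,0.5,0.2],
  [0,0,0],
  [0,0,0],
], spin=[0,0,0,0,0,0,0])

```text
time: 11.4
tool_pos: [0.6283, -0.0415, 0.451]
tool_rot: [-3.141, -0.001, 0.051]
contact_force: [0.1, 4.1, 4.6]
opening: 0.0357
grip_force: 20.0
```

```bash
python3 - <<'E'
from h import *
s=observe(); print(s['tool_pos'],s['tool_rot'],s['contact_force'],s['qpos'])
c=snap('top','t2'); i=c['img'][100:270,180:330,::-1]; cv2.imwrite('pics/crop2.png',cv2.resize(i,None,fx=3.4,fy=3.4,interpolation=cv2.INTER_CUBIC))
d=snap('scene','s2'); i=d['img'][80:280,180:420,::-1]; cv2.imwrite('pics/crop3.png',cv2.resize(i,None,fx=3,fy=3,interpolation=cv2.INTER_CUBIC))
E
```

```text
[ 0.62826697 -0.04154351  0.45101802] [-3.14140084e+00 -1.27561302e-03  5.05802752e-02] [0.05762479 4.07509603 4.64505408] [-1.87776260e-01  5.14912145e-01  1.12436276e+00  4.88755258e-04
  1.50112350e+00  1.33240594e+00]
```

View pics/crop3.png

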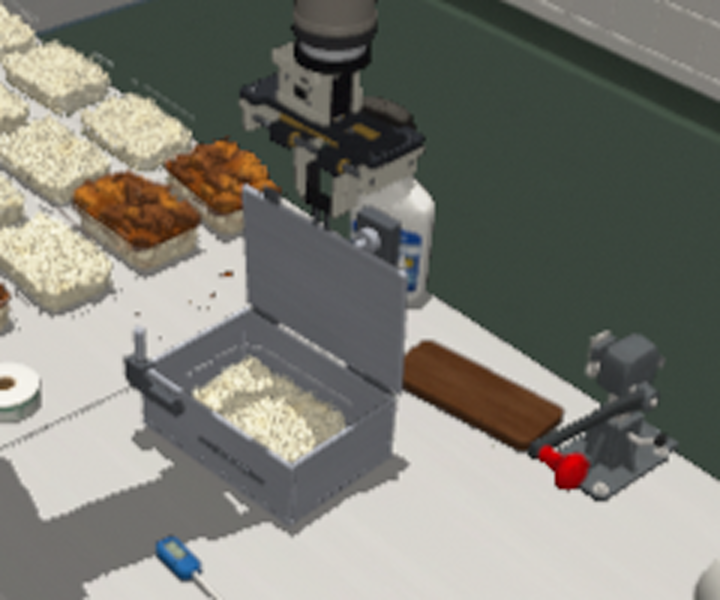

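The picture shows the lid about upright with the handle held and the buffer behind it at about (370,235). Now I'll ease it back slowly.

arm_command([
  [4,0.5,0.2],
  [4,0.5,0.2],
  [4,0.5,0],
  [4,0.5,0],
  [0,0,0],
  [0,0,0],
], spin=[0,0,0,0,0,0])

```text
time: 12.1
tool_pos: [0.6444, -0.0399, 0.4508]
tool_rot: [3.141, -0.0, 0.05]
contact_force: [0.7, 1.2, 2.8]
opening: 0.0359
grip_force: 20.0
```

arm_command([
  [1.5,0.1,-0.1],
  [1.5,0.1,-0.1],
  [1.5,0.1,-0.1],
  [0,0,0],
  [0,0,0],
], spin=[0,0,0,0,0])

```text
time: 12.6
tool_pos: [0.6487, -0.0396, 0.4506]
tool_rot: [3.141, -0.0, 0.05]
contact_force: [0.4, -0.0, 0.3]
opening: 0.0355
grip_force: 20.0
```

arm_command([
  [1,0.1,-0.1],
  [1,0.1,-0.1],
  [1,0.1,-0.1],
  [0,0,0],
  [0,0,0],
], spin=[0,0,0,0,0])

```text
time: 13.1
tool_pos: [0.6517, -0.0393, 0.4503]
tool_rot: [3.141, -0.0, 0.05]
contact_force: [-0.3, -2.2, 0.3]
opening: 0.0359
grip_force: 20.0
```

arm_command([
  [1,0.1,-0.1],
  [1,0.1,-0.1],
  [0,0,0],
  [0,0,0],
], spin=[0,0,0,0])

```text
time: 13.5
tool_pos: [0.6537, -0.0391, 0.4501]
tool_rot: [3.141, -0.0, 0.05]
contact_force: [-0.2, -3.6, -0.1]
opening: 0.0356
grip_force: 20.0
```

arm_command([
  [1,0,-0.1],
  [1,0,-0.1],
  [1,0,-0.1],
  [0,0,0],
  [0,0,0],
], spin=[0,0,0,0,0])

```text
time: 14.0
tool_pos: [0.6567, -0.0389, 0.4498]
tool_rot: [3.141, -0.0, 0.05]
contact_force: [0.2, -3.0, -0.9]
opening: 0.0358
grip_force: 20.0
```

arm_command([
  [1,0,-0.1],
  [1,0,-0.1],
  [0,0,0],
  [0,0,0],
], spin=[0,0,0,0])

```text
time: 14.4
tool_pos: [0.6586, -0.0388, 0.4496]
tool_rot: [-3.141, 0.0, 0.051]
contact_force: [-1.0, -2.4, -1.0]
opening: 0.0357
grip_force: 20.0
```

arm_command([
  [1,0,-0.2],
  [1,0,-0.2],
  [0,0,0],
  [0,0,0],
], spin=[0,0,0,0])

```text
time: 14.8
tool_pos: [0.6607, -0.0386, 0.4493]
tool_rot: [-3.141, -0.0, 0.051]
contact_force: [-0.8, -0.9, -0.8]
opening: 0.0358
grip_force: 20.0
```

arm_command([
  [1,0,-0.2],
  [0,0,0],
  [0,0,0],
], spin=[0,0,0])

```text
time: 15.1
tool_pos: [0.6616, -0.0386, 0.4492]
tool_rot: [-3.141, -0.0, 0.051]
contact_force: [-1.0, 0.5, -0.4]
opening: 0.0359
grip_force: 20.0
```

arm_command([
  [1,0.1,-0.2],
  [1,0.1,-0.2],
  [0,0,0],
  [0,0,0],
], spin=[0,0,0,0])

```text
time: 15.5
tool_pos: [0.6637, -0.0384, 0.4489]
tool_rot: [-3.141, -0.001, 0.051]
contact_force: [-0.5, 2.1, 0.6]
opening: 0.036
grip_force: 20.0
```

arm_command([
  [1,0.1,-0.2],
  [1,0.1,-0.2],
  [0,0,0],
  [0,0,0],
], spin=[0,0,0,0])

```text
time: 15.9
tool_pos: [0.6657, -0.0383, 0.4486]
tool_rot: [-3.141, -0.001, 0.051]
contact_force: [-0.2, 4.1, 2.2]
opening: 0.0357
grip_force: 20.0
```

arm_command([
  [1,0.5,0],
  [1,0.4,0],
  [0,0,0],
  [0,0,0],
], spin=[0,0,0,0])

```text
time: 16.3
tool_pos: [0.6677, -0.0379, 0.4482]
tool_rot: [3.141, -0.0, 0.05]
contact_force: [-1.0, 1.2, 0.4]
opening: 0.0354
grip_force: 20.0
```

arm_command([
  [1,0.3,-0.1],
  [1,0.2,-0.1],
  [0,0,0],
  [0,0,0],
], spin=[0,0,0,0])

```text
time: 16.7
tool_pos: [0.6697, -0.0376, 0.4479]
tool_rot: [3.141, 0.0, 0.05]
contact_force: [0.3, -2.9, -1.1]
opening: 0.0359
grip_force: 20.0
```

arm_command([
  [1,0,-0.2],
  [1,0,-0.2],
  [0,0,0],
  [0,0,0],
], spin=[0,0,0,0])

```text
time: 17.1
tool_pos: [0.6717, -0.0374, 0.4475]
tool_rot: [3.141, 0.0, 0.05]
contact_force: [0.2, -6.3, -2.1]
opening: 0.0356
grip_force: 20.0
```

arm_command([
  [1,0,-0.2],
  [1,0,-0.2],
  [0,0,0],
  [0,0,0],
], spin=[0,0,0,0])

```text
time: 17.5
tool_pos: [0.6736, -0.0373, 0.4471]
tool_rot: [3.141, 0.0, 0.05]
contact_force: [-1.3, -5.5, -2.6]
opening: 0.0362
grip_force: 20.0
```

arm_command([
  [1,-0.1,-0.3],
  [0,0,0],
  [0,0,0],
], spin=[0,0,0])

```text
time: 17.8
tool_pos: [0.6746, -0.0372, 0.4469]
tool_rot: [3.141, 0.0, 0.05]
contact_force: [0.1, -6.1, -1.8]
opening: 0.0357
grip_force: 20.0
```

arm_command([
  [1,-0.1,-0.3],
  [0,0,0],
  [0,0,0],
], spin=[0,0,0])

```text
time: 18.1
tool_pos: [0.6756, -0.0372, 0.4467]
tool_rot: [3.142, -0.0, 0.051]
contact_force: [-0.5, -3.8, -1.8]
opening: 0.0356
grip_force: 20.0
```

arm_command([
  [1,0,-0.3],
  [0,0,0],
  [0,0,0],
], spin=[0,0,0])

```text
time: 18.4
tool_pos: [0.6765, -0.0371, 0.4466]
tool_rot: [-3.141, 0.0, 0.051]
contact_force: [-2.9, -3.1, -0.8]
opening: 0.0357
grip_force: 20.0
```

arm_command([
  [0.8,0,-0.2],
  [0,0,0],
  [0,0,0],
], spin=[0,0,0])

```text
time: 18.7
tool_pos: [0.6772, -0.0371, 0.4464]
tool_rot: [-3.141, 0.001, 0.051]
contact_force: [-4.2, -3.4, 0.6]
opening: 0.0357
grip_force: 20.0
```

```bash
python3 - <<'E'
from h import *
for i in range(4):
    d=read_camera('scene'); s=observe(); print(s['time'],s['tool_pos'],s['contact_force'])
i=d['img'][80:230,220:370,::-1]; cv2.imwrite('pics/crop4.png',cv2.resize(i,None,fx=4,fy=4,interpolation=cv2.INTER_CUBIC))
E
```

```text
18.75 [ 0.67719689 -0.0371185   0.44641503] [-4.08295432 -3.94214401  0.39844575]
18.8 [ 0.67719649 -0.03709653  0.44639487] [-3.56973112 -3.88777859  0.52392642]
18.85 [ 0.67719328 -0.03709343  0.44639262] [-3.27546688 -3.30443798  1.07074991]
18.9 [ 0.67718847 -0.03709304  0.44640327] [-4.08069017 -2.5696068  -0.0963993 ]
```

View pics/crop4.png

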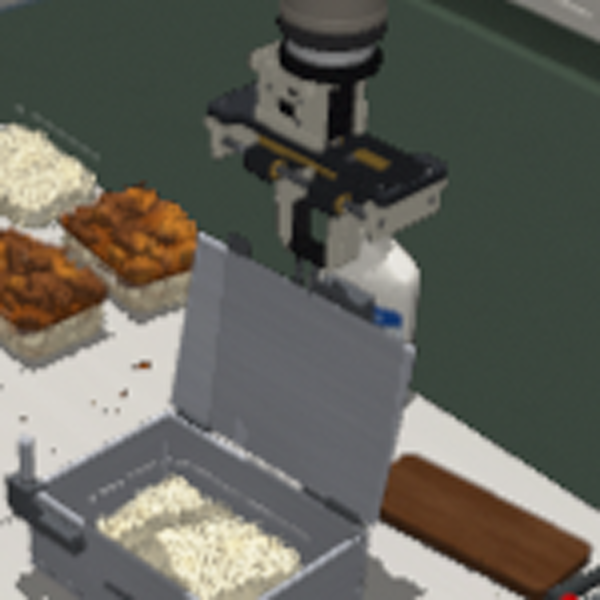

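The lid leans back at the column top, about (350,295) in the crop, and the force is rising about 2 N/mm, as expected for the buffer. One small extra ease, then release.

arm_command([
  [0.6,0,-0.1],
  [0,0,0],
  [0,0,0],
  [0,0,0],
], spin=[0,0,0,0])

```text
time: 19.3
tool_pos: [0.6777, -0.0371, 0.4463]
tool_rot: [-3.141, 0.001, 0.051]
contact_force: [-5.0, -3.5, -0.2]
opening: 0.0359
grip_force: 20.0
```

arm_command([
  [0,0,0],
  [0,0,0],
  [0,0,0],
  [0,0,0],
  [0,0,0],
  [0,0,0],
], spin=[0,0,0,0,0,0], jaw=0.5)

```text
time: 19.9
tool_pos: [0.678, -0.0372, 0.4462]
tool_rot: [-3.142, -0.0, 0.051]
contact_force: [-0.4, 0.0, -0.4]
opening: 0.0686
grip_force: 0.0
```

arm_command([
  [0,0,10],
  [0,0,20],
  [0,0,25],
  [0,0,25],
  [-30,0,0],
  [-40,0,0],
  [-40,0,0],
  [-40,0,0],
  [0,0,0],
  [0,0,0],
], spin=[0,0,0,0,0,0,0,0,0,0])

```text
time: 20.9
tool_pos: [0.5274, -0.0372, 0.5278]
tool_rot: [3.141, -0.003, 0.05]
contact_force: [-0.9, -0.1, 0.5]
opening: 0.0691
grip_force: 0.0
```

```bash
python3 - <<'E'
from h import *
s=observe(); print(s['time'],s['tool_pos'],s['contact_force'])
d=snap('scene','s5'); i=d['img'][110:260,220:370,::-1]; cv2.imwrite('pics/crop5.png',cv2.resize(i,None,fx=4,fy=4,interpolation=cv2.INTER_CUBIC))
E
```

```text
20.9 [ 0.52741451 -0.03721842  0.52779675] [-0.86497239 -0.10367796  0.45791749]
```

View pics/crop5.png

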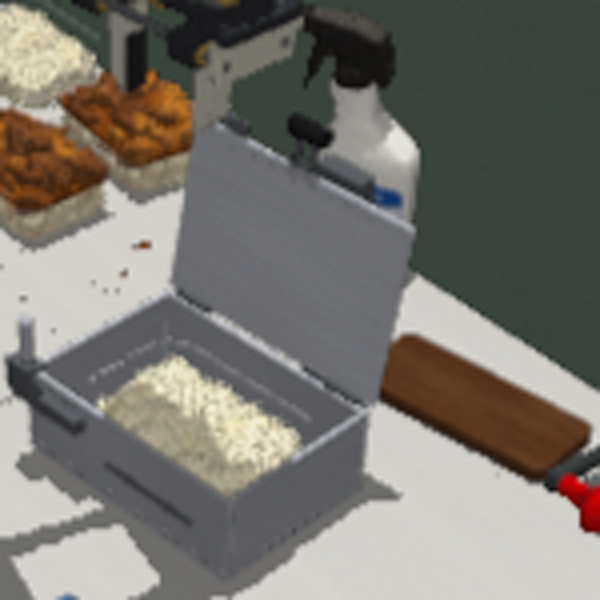

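The lid stays leaning back on the rest by itself, with the handle free at (310,130) and the bolt open. Handing in.

```bash
python3 -c "
from cell import *
print(hand_in())"
```

```text
the job is handed in; nothing more can be done
None
```

The job is handed in at about 21 s: the bolt is slid to its stop, and the lid is past upright, resting by itself on the buffer after about 5 N at the handle (roughly 8 N on the buffer), with the label roll, tongs and thermometer untouched by the arm.

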